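# Tighten the card press in cross order

### The job

Take the T-handle socket wrench from its stand and close the card press evenly: in a first pass turn each of the four screws about 25 degrees clockwise, one diagonal pair first and then the other, and in a second pass, again one diagonal pair and then the other, turn each on until you feel it bite and it is snugly tight. Turn the screws only with the wrench, seat it gently without leaning on the press or overtightening a screw, and finally stand the wrench back upright in its stand, leaving everything else on the table where it is.

Things in the scene. Friction and masses are not known exactly. Their poses are not given: they have to be found in the camera images.
- wrench_handle (a point): Centre of the red handle bar of the T-handle socket wrench, which stands upright, mouth down, in its stand. Bar 70 long (point x) x 16 wide (point y) x 20 mm high (z up), to be pinched across its 16 mm width. Below the bar a round stem 14 mm thick, 32 mm long, then the dark square socket 35 x 35 x 30 mm. Wrench 82 mm tall, 0.10 to 0.21 kg. The socket is square: its sides are parallel to the bar's x and y
- wrench_mouth (a point): Centre of the socket's open lower end, 72 mm straight below wrench_handle, same axes as it. Square cavity 25 x 25 mm, 15 mm deep to its roof; the lowest 6 mm flare out to 31 x 31 mm. On a 22 mm screw head it has 1.5 mm of play each side (about 0.14 rad of turning play), so it goes over when square to the head within about 0.1 rad. Fully seated the roof rests on the head, the mouth 15 mm below the head's top
- stand_in (a point): Centre of the inner floor (5 mm above the table) of the wrench's grey square stand, 64 x 64 x 30 mm, walls 5 mm, inside 54 x 54 mm, fixed to the table. It may stand to the left or the right of the press
- press: Card press fixed to the table: two wooden boards 210 (x) x 240 (y) mm with marbled cards between, top of the upper board 46 mm above the table. Origin at the centre of its underside, x away from the robot at yaw 0, z up. A square-headed screw stands near each corner on a brass washer 3 mm thick and 35 mm across. Seen from above the screws go a, b, c, d round the ring anticlockwise; a is diagonal to c, b to d
- head_a (a point): Centre of the top face of the near left screw's steel head, at x=-70, y=+85, z=65 mm in the press frame. Head 22 x 22 mm square, 16 mm tall, vertical axis. The point turns with the sprung head: its x axis, along the yellow stripe on the head, and its y axis are square to the head's sides
- screw_a (a joint): Turn of the near left screw, rad, growing clockwise from above (tightening); 0 to 0.08 at first (loose). It stops hard somewhere between 0.7 and 1.0, each screw elsewhere: to be felt. It turns with light friction (0.1 N m or less) and stays where left, without sinking. Its head is sprung, 2.5 N m per rad: at the stop it twists on. 0.2 to 0.35 N m at the stop is snug, over 0.5 too much.
- head_b (a point): Centre of the top face of the near right screw's steel head, at x=-70, y=-85, z=65 mm in the press frame. Head 22 x 22 mm square, 16 mm tall, vertical axis. The point turns with the sprung head: its x axis, along the yellow stripe on the head, and its y axis are square to the head's sides
- screw_b (a joint): Turn of the near right screw, rad, growing clockwise from above (tightening); 0 to 0.08 at first (loose). It stops hard somewhere between 0.7 and 1.0, each screw elsewhere: to be felt. It turns with light friction (0.1 N m or less) and stays where left, without sinking. Its head is sprung, 2.5 N m per rad: at the stop it twists on. 0.2 to 0.35 N m at the stop is snug, over 0.5 too much.
- head_c (a point): Centre of the top face of the far right screw's steel head, at x=+70, y=-85, z=65 mm in the press frame. Head 22 x 22 mm square, 16 mm tall, vertical axis. The point turns with the sprung head: its x axis, along the yellow stripe on the head, and its y axis are square to the head's sides
- screw_c (a joint): Turn of the far right screw, rad, growing clockwise from above (tightening); 0 to 0.08 at first (loose). It stops hard somewhere between 0.7 and 1.0, each screw elsewhere: to be felt. It turns with light friction (0.1 N m or less) and stays where left, without sinking. Its head is sprung, 2.5 N m per rad: at the stop it twists on. 0.2 to 0.35 N m at the stop is snug, over 0.5 too much.
- head_d (a point): Centre of the top face of the far left screw's steel head, at x=+70, y=+85, z=65 mm in the press frame. Head 22 x 22 mm square, 16 mm tall, vertical axis. The point turns with the sprung head: its x axis, along the yellow stripe on the head, and its y axis are square to the head's sides
- screw_d (a joint): Turn of the far left screw, rad, growing clockwise from above (tightening); 0 to 0.08 at first (loose). It stops hard somewhere between 0.7 and 1.0, each screw elsewhere: to be felt. It turns with light friction (0.1 N m or less) and stays where left, without sinking. Its head is sprung, 2.5 N m per rad: at the stop it twists on. 0.2 to 0.35 N m at the stop is snug, over 0.5 too much.
- brush_pot: blue ceramic pot with brushes, 68 mm across, body 85 mm tall, bystander; stands on the other side of the press from the stand; origin at the centre of its underside
- jar_magenta: magenta paint jar, 60 mm across, 75 tall, bystander; origin at the centre of its underside
- jar_yellow: yellow paint jar, 60 mm across, 75 tall, bystander; origin at the centre of its underside
- jar_teal: teal paint jar, 60 mm across, 75 tall, bystander; origin at the centre of its underside
- drop_bottle: clear squeeze bottle, 44 mm across, 130 tall, bystander; origin at the centre of its underside
- phone: black phone 150 x 72 x 9 mm, bystander; origin at the centre of its underside
- spare_screw: spare screw head standing on the table, 22 mm square, 20 tall, bystander; origin at the centre of its underside
There are look-alikes about, which are no part of the job. Leave any orange or purple look-alike of the part that bears wrench_handle alone. Leave any blue look-alike of the part that bears stand_in alone.

How it is judged:
On the way, in this order (a step that is already met when the one before it is completed fails the run):
1. first pass: the two screws of one diagonal are part-tightened (0.16 to 0.64 rad) while the other two are still loose (below 0.13) (((value of joint screw_a between 0.16 and 0.64 rad and value of joint screw_c between 0.16 and 0.64 rad and value of joint each of screw_b, screw_d below 0.13 rad) or (value of joint screw_b between 0.16 and 0.64 rad and value of joint screw_d between 0.16 and 0.64 rad and value of joint each of screw_a, screw_c below 0.13 rad))), for 0.1 s.
2. all four screws are part-tightened (0.16 to 0.64 rad) (value of joint screw_a between 0.16 and 0.64 rad and value of joint screw_b between 0.16 and 0.64 rad and value of joint screw_c between 0.16 and 0.64 rad and value of joint screw_d between 0.16 and 0.64 rad), for 0.1 s.
3. second pass: the two screws of one diagonal are tight (within 0.04 rad of their stops) while the other two are still part-tightened (below 0.66) (((value of joint screw_a above 0.68 rad and value of joint screw_c above 0.75 rad and value of joint each of screw_b, screw_d below 0.66 rad) or (value of joint screw_b above 0.82 rad and value of joint screw_d above 0.9 rad and value of joint each of screw_a, screw_c below 0.66 rad))), for 0.1 s.
4. all four screws are tight (within 0.04 rad of their stops) (value of joint screw_a above 0.68 rad and value of joint screw_b above 0.82 rad and value of joint screw_c above 0.75 rad and value of joint screw_d above 0.9 rad), for 0.1 s.
At the end, for the whole second after the job is handed in: All four screws tight, within 0.04 rad of where each stops (a above 0.68, b 0.82, c 0.75, d 0.90 rad); the wrench stands upright (within 0.12 rad) on the floor of its stand, its mouth within 20 mm of the stand's centre and at most 6 mm above the stand's inner floor, released and at rest (all of step 4 and horizontal distance between wrench_mouth and stand_in below 0.02 m and z of wrench_mouth in the frame of stand_in below 0.006 m and angle between wrench_handle's own z axis and vertical below 0.12 rad and linear speed of wrench below 0.02 m/s); the robot touches nothing.
It fails at once if the wrench bears on the press or its screws with more than 45 N (leaning on it, or overtightening a screw) (contact force between wrench and press above 45 N).
It fails at once if the robot itself touches the press or its screws with more than 2 N (contact force between any of the arm, the fingers and press above 2 N).
It fails at once if a bystander is moved more than 20 mm (distance of any of brush_pot, jar_magenta, jar_yellow, jar_teal, drop_bottle, phone, spare_screw from where it was at the start of the episode above 0.02 m).
It also fails if it takes over 72 s, if anything falls off the work surface, if the arm or the gripper's body presses on something with over 40 N, if the wrist force passes 120 N, or if a joint passes its speed limit or range.

### The arm

A 7-joint arm with a two-finger parallel gripper is mounted at the origin on the work surface. World frame = base frame: x ahead of the robot, y to its left, z up, the work surface at z = 0. Lengths are in m, angles in rad, forces in N, time in s.
With the tool pointing down it reaches from about 0.425 to 0.875 m from the base axis. Payload 4.7 kg.
Tool frame: the origin (TCP) lies where the fingers leave the gripper's body, on its centre line; the fingertips stand 70 mm ahead of it and the grasp point (between the pads) lies 51 mm ahead of it; z points along the fingers, y is the line along which they close (so a half turn about z gives the same grasp; the last joint's range is limited). The gripper opens to 87 mm and grips with 3 to 60 N. Pads are 19 mm wide; open, the fingers measure 117 mm over their backs; the gripper's body (75 mm by 190 mm) begins 51 mm behind the grasp point.
Start: joints at [1.195, 0.321, -0.07, 1.45, 0.023, 1.371, -0.057], TCP at [0.247, -0.601, 0.292] pointing down, gripper open.
Joint ranges: [-2.86, 2.86], [-0.3, 2.09], [-1.38, 1.24], [0.06, 2.45], [-1.56, 4.7], [0.09, 2.05], [-2.69, 2.69]. Speed limits (rad/s): [2.57, 2.57, 3.14, 3.14, 3.14, 3.14, 3.14].

### API

Orientations are given as a rotation vector (axis times angle).
In Python, from bench import ctrl gives the robot as it stands.
- The arm moves only by the tool drive_tool, never from a script. Its argument "motion" is a list of rows, each a list of 3 entries, a list of its own where there are three numbers: the shift along the tool's x, y, z in cm, then the turn, a rotation vector about the tool's x, y, z in degrees, then the opening, from -1 (shut) to 1 (fully open). In form: [[[x, y, z], [ax, ay, az], claw], ...]. A call has 1 to 12 rows; each row shifts and turns the commanded pose from where the row before left it, along the tool's axes as they then stand; what a row does not reach is not made up. A row lasts 1/8 s, in which the tool goes at most 62.5 mm and 10.7 degrees, less where a joint would pass 70% of its speed; a pose out of reach is approached as far as the arm can. A call with a gripper value outside its range is refused whole. The fingers move at their own pace and stop on an object; "force" is the grip in N (left out, the last holds). Time passes only in rows, so rows that do not move let the fingers close. It gives the time, the measured TCP pose, the force, the opening and the grip force at its end, in the units of the state.
- ctrl.get_state(): the state, without advancing time (a new reading comes with each control period).
- ctrl.get_image(name): name is "scene" or "top" or "wrist"; returns the picture (400x640x3 uint8, red, green, blue); there is no depth.
- ctrl.calibration(name): a dict with "K" (3x3 intrinsics, pixels), "origin" and "attitude" of the camera in the world; the wrist camera has in their place "tool_from_camera" (4x4, takes a point from camera to tool coordinates, whose origin is the TCP and whose axes are the flange's). Camera axes: x right, y up, looking along -z (the intrinsics and any distortion apply to the point x, -y, -z); pixel columns grow to the right and rows downward; lengths in m; the calibration is good to about 2 mm. A picture is of the moment at which its call begins: read the wrist's pose just before it. calibration takes no time and is no camera call.
- ctrl.close_job(): hands the job in; it is judged then, once.
The state is a dict: "time": time; "joint_positions": joint angles; "qd": joint speeds; "joint_torque": joint torques, N m; "position": TCP position; "tool_rot": TCP orientation; "ft_force": force on the tool from outside, world axes, zero at the start; "torque": the same for the moment, N m; "grip_width": opening from 0.0 (shut) to 1.0 (fully open); "grip_force": force on a finger pad.
Only numpy, scipy, OpenCV 4.12 (cv2) and the standard library are available. Lean on these libraries where they do the work, as an engineer would, in place of code of your own. Each camera call takes 0.05 s, during which the arm holds its last target. There are 200 camera calls.

## Working session

There is one attempt and no reset: what is moved stays moved. The work goes in short steps, Python scripts to look and compute and a tool call to move; the robot and the scene stay as the last step left them, time stands still between calls to the robot, and variables do not carry over. Pictures are saved under pics/ and viewed, at most 10 in all, crops included, and the job is handed in when it is done.

Besides the shell and the picture viewer there is one more tool, called after "Emit:" as name(argument=value, ...) on one line, values as JSON. drive_tool: Moves the arm, as the interface text tells. Its arguments: {"type":"object","properties":{"motion":{"type":"array","items":{"type":"array"}},"force":{"type":"number"}},"required":["motion"]}

```bash
mkdir -p pics; ls; python3 - <<'E'
from bench import ctrl
import cv2,numpy as np
np.set_printoptions(precision=4,suppress=True)
for n in("top","scene"):
    cv2.imwrite(f"pics/{n}0.png",ctrl.get_image(n)[:,:,::-1])
for n in("top","scene","wrist"): print(n,ctrl.calibration(n))
print(ctrl.get_state())
E
```

```text
pics
top {'K': array([[460.6241,   0.    , 318.2444],
       [  0.    , 460.6241, 199.5166],
       [  0.    ,   0.    ,   1.    ]]), 'origin': array([ 0.5245, -0.0133,  1.2178]), 'attitude': array([ 0.0393, -0.0422, -1.5836])}
scene {'K': array([[478.0631,   0.    , 312.6222],
       [  0.    , 478.0631, 196.1088],
       [  0.    ,   0.    ,   1.    ]]), 'origin': array([ 1.2563, -0.6676,  1.2222]), 'attitude': array([0.6592, 0.2744, 0.7545])}
wrist {'K': array([[346.6342,   0.    , 322.0571],
       [  0.    , 346.6342, 202.0086],
       [  0.    ,   0.    ,   1.    ]]), 'tool_from_camera': array([[ 0.0001,  0.9675,  0.253 ,  0.0686],
       [ 1.    ,  0.0001, -0.0005,  0.001 ],
       [-0.0005,  0.253 , -0.9675, -0.0928],
       [ 0.    ,  0.    ,  0.    ,  1.    ]])}
{'time': 0.1, 'joint_positions': array([ 1.1951,  0.3217, -0.0701,  1.4516,  0.0226,  1.3708, -0.0569]), 'qd': array([-0.0001, -0.0006,  0.0014, -0.0029, -0.0009,  0.0024, -0.    ]), 'joint_torque': array([ -0.0004, -49.2573,  -0.4059, -31.3402,  -0.0642,   0.0395,
         0.    ]), 'position': array([ 0.2468, -0.6009,  0.2913]), 'tool_rot': array([-3.0804, -0.6083,  0.0007]), 'ft_force': array([-0.2309,  0.3001, -0.1626]), 'torque': array([ 0.0369, -0.0307, -0.0117]), 'grip_force': 0.0, 'grip_width': 1.0023757726503078}
```

View pics/top0.png

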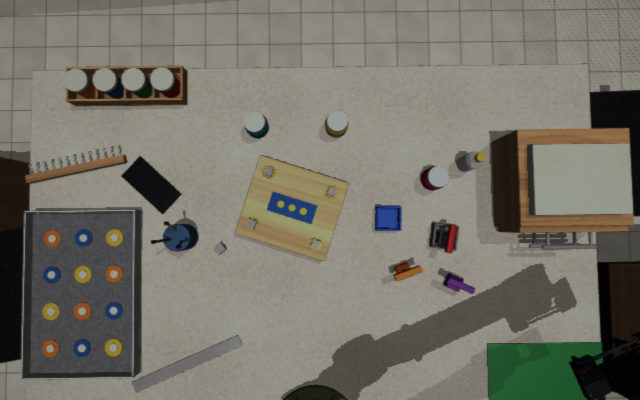

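View pics/scene0.png

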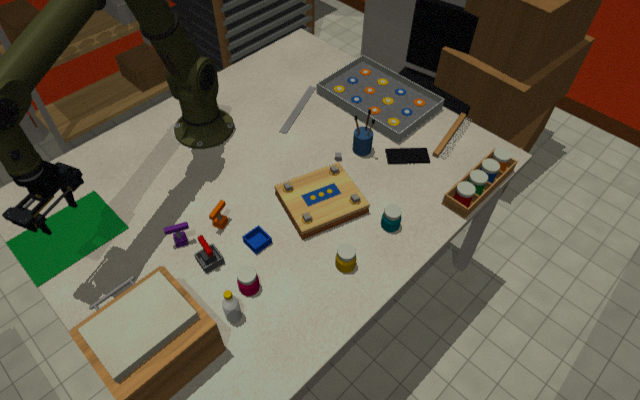

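Top: press about (293,208), with heads at (268,171), (332,191), (316,244) and (252,224). The red wrench is in the grey stand at (443,236). A blue look-alike stand sits at (388,217), and the orange and purple wrench look-alikes are below it.

```bash
cat > h.py <<'E'
from bench import ctrl
import cv2,numpy as np
from scipy.spatial.transform import Rotation as R
np.set_printoptions(precision=4,suppress=True)
def cam(n,st=None):
    c=ctrl.calibration(n)
    if n!="wrist": return c["K"],R.from_rotvec(c["attitude"]).as_matrix(),np.array(c["origin"])
    st=st or ctrl.get_state(); T=c["tool_from_camera"]; A=R.from_rotvec(st["tool_rot"]).as_matrix()
    return c["K"],A@T[:3,:3],st["position"]+A@T[:3,3]
def ray(C,u,z):
    K,A,o=C; d=A@np.array([(u[0]-K[0,2])/K[0,0],-(u[1]-K[1,2])/K[1,1],-1]); return o+d*(z-o[2])/d[2]
def proj(C,p):
    K,A,o=C; q=A.T@(np.array(p)-o); return np.array([K[0,2]-K[0,0]*q[0]/q[2],K[1,2]+K[1,1]*q[1]/q[2]])
def shot(n,name):
    st=ctrl.get_state(); im=ctrl.get_image(n)[:,:,::-1].copy(); cv2.imwrite(f"pics/{name}.png",im); return im,cam(n,st),st
E
python3 - <<'E'
from h import *
im=cv2.imread("pics/top0.png")
a=cv2.resize(im[150:268,230:355],None,fx=4.6,fy=4.6,interpolation=cv2.INTER_CUBIC)
b=cv2.resize(im[205:265,420:470],None,fx=4.4*2,fy=4.4*2,interpolation=cv2.INTER_CUBIC)[:543]
h=max(a.shape[0],b.shape[0]); o=np.zeros((h,a.shape[1]+b.shape[1],3),np.uint8);o[:a.shape[0],:a.shape[1]]=a;o[:b.shape[0],a.shape[1]:]=b
o=cv2.resize(o,None,fx=.75,fy=.75);print(o.shape,a.shape)
cv2.imwrite("pics/c.png",o)
C=cam("top")
for u in [(262,156),(349,183),(325,261),(235,233)]: print("corner",ray(C,u,.046))
P=[ray(C,u,.065) for u in [(252,224),(316,244),(332,191),(268,171)]]; print(np.array(P),np.mean(P,0))
# red
hsv=cv2.cvtColor(im,cv2.COLOR_BGR2HSV); m=((hsv[...,0]<6)|(hsv[...,0]>174))&(hsv[...,1]>150)&(hsv[...,2]>80); m[:, :440]=0;m[:215]=0;m[260:]=0;m[:,470:]=0
ys,xs=np.nonzero(m);print(len(xs),xs.mean(),ys.mean(),cv2.minAreaRect(np.c_[xs,ys].astype(np.float32)))
print(ray(C,(xs.mean(),ys.mean()),.087), "stand c",ray(C,(443,236),.03))
S=cam("scene")
E
```

```text
(407, 761, 3) (543, 575, 3)
corner [0.6986 0.1266 0.046 ]
corner [ 0.6263 -0.0949  0.046 ]
corner [ 0.4292 -0.0309  0.046 ]
corner [0.5029 0.1965 0.046 ]
[[ 0.5251  0.1505  0.065 ]
 [ 0.4732 -0.0087  0.065 ]
 [ 0.6051 -0.0506  0.065 ]
 [ 0.6576  0.1095  0.065 ]] [0.5653 0.0502 0.065 ]
160 451.3 238.3875 ((451.2799987792969, 238.4600067138672), (5.724334239959717, 27.45891761779785), 10.30484676361084)
[ 0.4835 -0.3403  0.087 ] stand c [ 0.4878 -0.3356  0.03  ]
```

View pics/c.png

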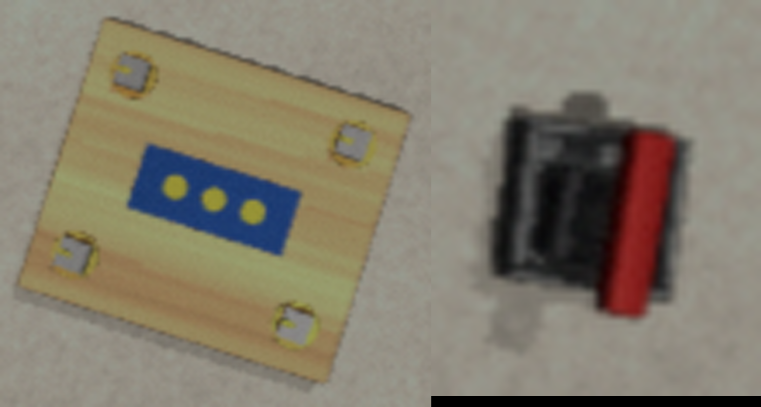

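```bash
cat >> h.py <<'E'
def plan(p,yaw,st=None):
    st=st or ctrl.get_state(); A=R.from_rotvec(st["tool_rot"])
    T=R.from_euler("z",yaw)*R.from_euler("x",np.pi)
    d=A.inv().apply(np.array(p)-st["position"])*100; r=np.degrees((A.inv()*T).as_rotvec())
    print("t",round(st["time"],2),"pos",st["position"],"shift cm",d,"turn",r,"yaw",tyaw(st)); return d,r
def tyaw(st):
    x=R.from_rotvec(st["tool_rot"]).as_matrix()[:,0]; return np.arctan2(x[1],x[0])
E
python3 -c "
from h import *
plan((.484,-.34,.29),-.18)"
```

```text
t 0.1 pos [ 0.2468 -0.6009  0.2913] shift cm [ 31.8532 -15.1161   0.1507] turn [-0.0949  0.0339 32.6532] yaw 0.3899057969328131
```

Emit:
drive_tool(motion=[[[4.5,-2.1,0],[0,0,0],1],[[4.5,-2.1,0],[0,0,0],1],[[4.5,-2.1,0],[0,0,0],1],[[4.5,-2.1,0],[0,0,0],1],[[4.5,-2.2,0],[0,0,0],1],[[4.5,-2.2,0],[0,0,0],1],[[4.8,-2.3,0],[0,0,0],1],[[0,0,0],[0,0,8],1],[[0,0,0],[0,0,8],1],[[0,0,0],[0,0,8],1],[[0,0,0],[0,0,8.6],1],[[0,0,0],[0,0,0],1]], force=60)

```text
time: 1.6
position: [0.4836, -0.3406, 0.2918]
tool_rot: [-3.129, 0.279, 0.001]
ft_force: [1.2, -0.1, -0.7]
grip_width: 1.001
grip_force: 0.0
```

```bash
python3 - <<'E'
from h import *
im,C,st=shot("wrist","w1")
plan((.484,-.34,.29),-.18,st)
hsv=cv2.cvtColor(im,cv2.COLOR_BGR2HSV); m=((hsv[...,0]<6)|(hsv[...,0]>174))&(hsv[...,1]>150)&(hsv[...,2]>60)
n,l,s,c=cv2.connectedComponentsWithStats(m.astype(np.uint8)); k=1+np.argmax(s[1:,4]); ys,xs=np.nonzero(l==k)
print(s[k],c[k]); b=cv2.boxPoints(cv2.minAreaRect(np.c_[xs,ys].astype(np.float32)))
W=np.array([ray(C,u,.087) for u in b]);print(b,W,W.mean(0))
E
```

```text
t 1.6 pos [ 0.4836 -0.3406  0.2918] shift cm [ 0.0332 -0.0702  0.1795] turn [-0.0101  0.0465  0.1395] yaw -0.17756522354100973
[ 315  149   18   77 1260] [323.0032 186.8444]
[[313.5874 224.9168]
 [315.4477 148.6451]
 [332.2913 149.0559]
 [330.431  225.3276]] [[ 0.4551 -0.3288  0.087 ]
 [ 0.5221 -0.3429  0.087 ]
 [ 0.5192 -0.357   0.087 ]
 [ 0.4521 -0.3438  0.087 ]] [ 0.4871 -0.3431  0.087 ]
```

View pics/w1.png

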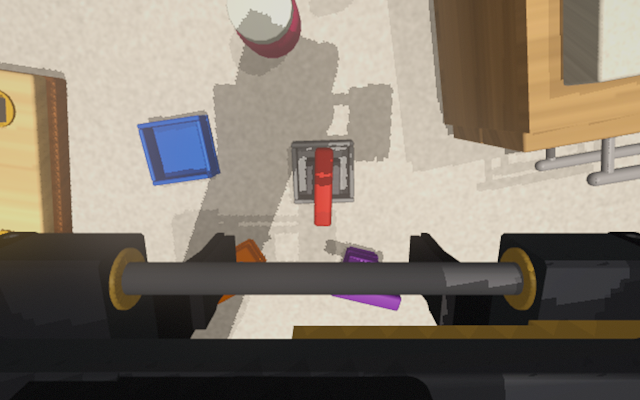

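Wrist view: the bar of the wrench spans (323,149) to (322,225), standing in the grey stand with corners about (293,140) to (353,203). The bar's yaw is about -0.2.

Emit:
drive_tool(motion=[[[0.38,0.17,4],[0,0,1.3],1],[[0,0,5],[0,0,0],1],[[0,0,4],[0,0,0],1],[[0,0,3.4],[0,0,0],1],[[0,0,0],[0,0,0],1],[[0,0,0],[0,0,0],-1],[[0,0,0],[0,0,0],-1],[[0,0,0],[0,0,0],-1],[[0,0,0],[0,0,0],-1]], force=60)

```text
time: 2.78
position: [0.4874, -0.3433, 0.129]
tool_rot: [3.125, -0.316, 0.002]
ft_force: [0.8, 0.4, -0.5]
grip_width: 0.633
grip_force: 0.0
```

```bash
python3 - <<'E'
from h import *
im=cv2.imread("pics/w1.png")
st=ctrl.get_state(); print(st["position"],tyaw(st),st["ft_force"],st["torque"],st["grip_width"],st["grip_force"])
# stand centre from w1 (pose then)
c=ctrl.calibration("wrist");T=c["tool_from_camera"];A=R.from_euler("z",-.17757).as_matrix()@R.from_euler("x",np.pi).as_matrix()
C=(c["K"],A@T[:3,:3],np.array([.4836,-.3406,.2918])+A@T[:3,3])
for u in [(293,140),(353,140),(353,203),(293,203)]: print(ray(C,u,.03))
print(np.mean([ray(C,u,.03) for u in [(293,140),(353,140),(353,203),(293,203)]],0))
E
```

```text
[ 0.4874 -0.3433  0.129 ] -0.20174101760921684 [ 0.7812  0.4148 -0.4508] [0.0767 0.0344 0.0278] 0.6333816866884637 0.0
[ 0.5293 -0.3201  0.03  ]
[ 0.5186 -0.3798  0.03  ]
[ 0.4536 -0.3696  0.03  ]
[ 0.4648 -0.3071  0.03  ]
[ 0.4916 -0.3441  0.03  ]
```

Emit:
drive_tool(motion=[[[0,0,0],[0,0,0],-1],[[0,0,0],[0,0,0],-1],[[0,0,0],[0,0,0],-1],[[0,0,0],[0,0,0],-1],[[0,0,0],[0,0,0],-1],[[0,0,0],[0,0,0],-1],[[0,0,0],[0,0,0],-1],[[0,0,0],[0,0,0],-1]])

```text
time: 3.78
position: [0.4872, -0.3431, 0.1282]
tool_rot: [3.126, -0.317, -0.0]
ft_force: [0.6, 0.0, -0.5]
grip_width: 0.178
grip_force: 59.9
```

```bash
python3 - <<'E'
from h import *
# rough head poses; viewing pose targets
c=np.array([.5653,.0502]);y=-.307
for n,(a,b) in dict(a=(-70,85),b=(-70,-85),c=(70,-85),d=(70,85)).items():
    print(n,c+np.array([[np.cos(y),-np.sin(y)],[np.sin(y),np.cos(y)]])@[a/1e3,b/1e3])
st=ctrl.get_state(); print(st["grip_width"],st["grip_force"],st["torque"],st["ft_force"])
plan((.565,.05,.42),-.2)
E
```

```text
a [0.5243 0.1524]
b [ 0.4729 -0.0097]
c [ 0.6063 -0.052 ]
d [0.6577 0.1101]
0.1781209305790391 59.934420213103294 [ 0.0086  0.0142 -0.0011] [ 0.631   0.0004 -0.5442]
t 3.77 pos [ 0.4872 -0.3431  0.1282] shift cm [ -0.2572 -40.0697 -29.1819] turn [ 0.0047  0.0049 -0.107 ] yaw -0.2018674301024371
```

Emit:
drive_tool(motion=[[[0,0,-4],[0,0,0],-1],[[0,0,-6],[0,0,0],-1],[[0,0,-6],[0,0,0],-1],[[-0.8,-5.8,-2],[0,0,0],-1],[[-0.8,-5.8,-2],[0,0,0],-1],[[-0.8,-5.8,-2],[0,0,0],-1],[[-0.8,-5.8,0],[0,0,0],-1],[[-0.8,-5.8,0],[0,0,0],-1],[[-0.8,-5.8,0],[0,0,0],-1],[[-0.8,-5.9,0],[0,0,0],-1],[[0,0,0],[0,0,5.7],-1],[[0,0,0],[0,0,0],-1]])

```text
time: 5.28
position: [0.5137, 0.0672, 0.3481]
tool_rot: [3.106, -0.468, -0.0]
ft_force: [0.0, 0.0, -1.4]
grip_width: 0.172
grip_force: 59.9
```

```bash
python3 - <<'E'
from h import *
im,C,st=shot("wrist","w2"); print(st["position"],tyaw(st),st["time"],st["torque"],st["ft_force"])
c=np.array([.5653,.0502]);y=-.307
for n,(a,b) in dict(a=(-70,85),b=(-70,-85),c=(70,-85),d=(70,85)).items():
    p=c+np.array([[np.cos(y),-np.sin(y)],[np.sin(y),np.cos(y)]])@[a/1e3,b/1e3]; print(n,proj(C,[*p,.065]))
cv2.imwrite("pics/w2v.png",cv2.resize(im[:270],(800,338),interpolation=cv2.INTER_AREA))
E
```

```text
[0.5137 0.0672 0.3481] -0.29908397396045755 5.275 [-0.0219  0.0288  0.0455] [ 0.0344  0.0497 -1.3859]
a [244.8538 189.9502]
b [397.8614 191.1139]
c [406.6363  55.852 ]
d [238.1407  54.3858]
```

View pics/w2.png

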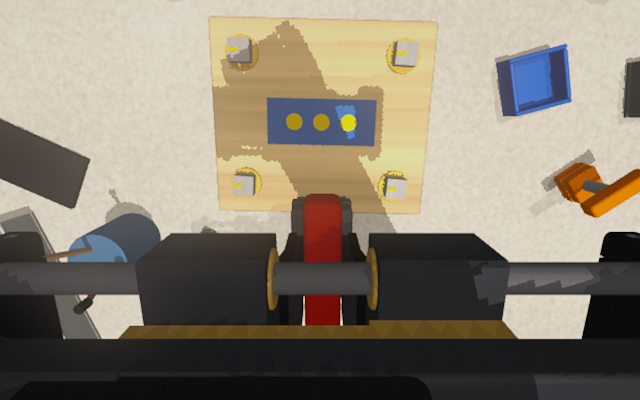

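Heads at a (243,185), b (396,187), c (405,53), d (239,51). The socket is in view, hanging at (322,215).

```bash
cat >> h.py <<'E'
def rect(im,C,p,z=.065,s=.05,n=200,yaw=0):
    # orthorectified patch at height z, world-x up, -y right (rotated by yaw)
    o=[(-s/2,-s/2),(-s/2,s/2),(s/2,s/2),(s/2,-s/2)]; c,q=np.cos(yaw),np.sin(yaw)
    W=[[p[0]+c*a-q*b,p[1]+q*a+c*b,z] for a,b in o]
    src=np.float32([proj(C,w) for w in W]); dst=np.float32([[n-(b/s+.5)*n,n-(a/s+.5)*n] for a,b in o])
    return cv2.warpPerspective(im,cv2.getPerspectiveTransform(src,dst),(n,n),flags=cv2.INTER_CUBIC)
E
python3 - <<'E'
from h import *
im=cv2.imread("pics/w2.png"); c=ctrl.calibration("wrist")
C=cam("wrist")
cc=np.array([.5653,.0502]);y=-.307; out=[]
for n,(a,b) in dict(a=(-70,85),b=(-70,-85),c=(70,-85),d=(70,85)).items():
    p=cc+np.array([[np.cos(y),-np.sin(y)],[np.sin(y),np.cos(y)]])@[a/1e3,b/1e3]
    r=rect(im,C,p,yaw=y); h=cv2.cvtColor(r,cv2.COLOR_BGR2HSV)
    best=None
    m=((h[...,1]<60)&(h[...,2]>120)).astype(np.float32)
    n_,l,s,ce=cv2.connectedComponentsWithStats(m.astype(np.uint8)); k=1+np.argmax(s[1:,4])
    # square of 88px: maximise mean mask inside minus ring
    for ang in np.arange(-44,45,2):
        T=np.zeros((141,141),np.float32); 
        cv2.fillConvexPoly(T,np.int32(cv2.boxPoints(((70,70),(104,104),float(ang)))),-1.); cv2.fillConvexPoly(T,np.int32(cv2.boxPoints(((70,70),(88,88),float(ang)))),1.)
        mm=cv2.filter2D(m,-1,T,borderType=cv2.BORDER_CONSTANT); v=mm.max(); i=np.unravel_index(mm.argmax(),mm.shape)
        if best is None or v>best[0]: best=(v,ang,i)
    v,ang,i=best; A,B=(100-i[0])*.25e-3,(100-i[1])*.25e-3
    P=p+np.array([[np.cos(y),-np.sin(y)],[np.sin(y),np.cos(y)]])@[A,B]
    print(n,"pos",P,"imgang",ang,"worldyaw deg",np.degrees(y)-ang,v,"minrect",cv2.minAreaRect(np.argwhere(l==k)[:,::-1].astype(np.float32)))
    g=cv2.cvtColor((m*255).astype(np.uint8),cv2.COLOR_GRAY2BGR); r2=r.copy(); cv2.polylines(r2,[np.int32(cv2.boxPoints(((float(i[1]),float(i[0])),(88,88),float(ang))))],True,(0,0,255),1)
    out.append(np.vstack([r2,g]))
cv2.imwrite("pics/h.png",np.hstack(out))
E
```

```text
a pos [0.5301 0.151 ] imgang 6 worldyaw deg -23.58980431051627 6905.0 minrect ((96.55381774902344, 76.0618896484375), (91.68411254882812, 92.75128173828125), 3.990912914276123)
b pos [ 0.4764 -0.0092] imgang 6 worldyaw deg -23.58980431051627 6909.0 minrect ((93.468505859375, 85.98497009277344), (92.584228515625, 94.12643432617188), 3.7152888774871826)
c pos [ 0.6086 -0.0532] imgang 6 worldyaw deg -23.58980431051627 6839.0 minrect ((102.06222534179688, 90.19345092773438), (93.08501434326172, 92.27639770507812), 2.7263107299804688)
d pos [0.6623 0.1073] imgang 2 worldyaw deg -19.58980431051627 6913.0 minrect ((104.24978637695312, 78.50733947753906), (92.43061828613281, 89.37310791015625), 1.6846843957901)
```

View pics/h.png

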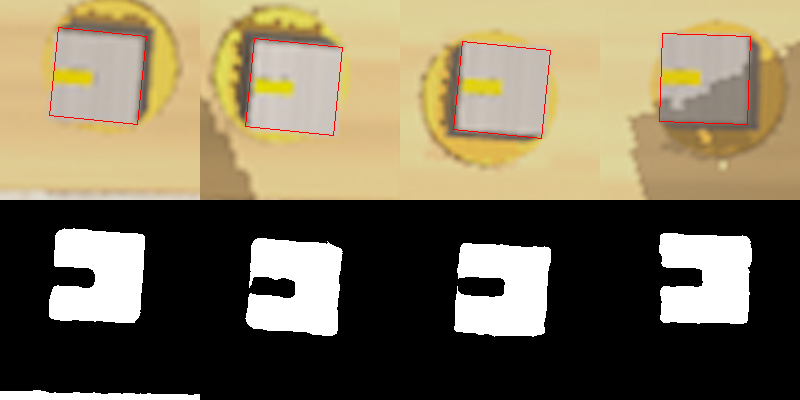

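```bash
python3 - <<'E'
from h import *
c=ctrl.calibration("wrist");K=c["K"];T=np.linalg.inv(c["tool_from_camera"])
C=(K,c["tool_from_camera"][:3,:3],c["tool_from_camera"][:3,3])
for p in [(.035,-.008,.041),(.035,.008,.041),(.035,-.008,.061),(.035,.008,.061),(.0175,-.0175,.123),(.0175,.0175,.123),(.0175,-.0175,.093),(.0175,.0175,.093)]: print(p,proj(C,p))
im=cv2.imread("pics/w2.png"); cv2.imwrite("pics/s.png",cv2.resize(im[185:345,280:365],None,fx=6,fy=6,interpolation=cv2.INTER_NEAREST)[:600])
print(ctrl.get_state()["joint_positions"]); plan((.5301,.151,.22),-.374)
E
```

```text
(0.035, -0.008, 0.041) [299.3946 200.5861]
(0.035, 0.008, 0.041) [339.5484 200.5877]
(0.035, -0.008, 0.061) [302.1762 189.6335]
(0.035, 0.008, 0.061) [337.3958 189.6351]
(0.0175, -0.0175, 0.123) [293.0973 195.1954]
(0.0175, 0.0175, 0.123) [347.7755 195.1978]
(0.0175, -0.0175, 0.093) [288.7426 207.7987]
(0.0175, 0.0175, 0.093) [351.6502 207.8012]
[ 0.3713  0.0434 -0.5648  1.6702  0.024   1.4352 -2.0674]
t 5.33 pos [0.5138 0.0663 0.348 ] shift cm [-0.9503 -8.5823 12.7948] turn [0.0412 0.0099 4.2253] yaw -0.3002547261558882
```

View pics/s.png

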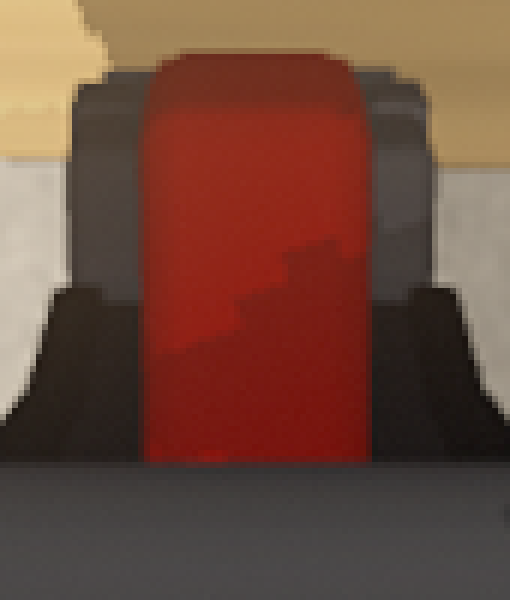

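Emit:
drive_tool(motion=[[[0,0,0],[0,0,-9.5],-1],[[0,0,0],[0,0,-9.5],-1],[[0,0,0],[0,0,-9.5],-1],[[0,0,0],[0,0,-9.5],-1],[[0,0,0],[0,0,-9.5],-1],[[0,0,0],[0,0,-9.5],-1],[[0,0,0],[0,0,-9.5],-1],[[0,0,0],[0,0,-9.5],-1],[[0,0,0],[0,0,-9.6],-1],[[0,0,0],[0,0,0],-1]])

```text
time: 6.58
position: [0.514, 0.0656, 0.3481]
tool_rot: [2.602, 1.76, -0.001]
ft_force: [-0.1, 0.1, -0.5]
grip_width: 0.175
grip_force: 59.9
```

```bash
cat >> h.py <<'E'
HEADS=dict(a=(.5311,.1524),b=(.4775,-.0090),c=(.6103,-.0532),d=(.6639,.1082))
def go(n,yawdeg,z=.21): 
    st=ctrl.get_state(); d,r=plan((*HEADS[n],z),np.radians(yawdeg),st); print("F",st["ft_force"],"M",st["torque"],"q7",st["joint_positions"][6])
E
python3 -c "
from h import *
go('a',68.4)"
```

```text
t 6.58 pos [0.514  0.0656 0.3481] shift cm [ 8.7033 -1.6381 13.8065] turn [-0.0064  0.0219 -0.2345] yaw 1.1897128394633736
F [-0.0724  0.0699 -0.4522] M [-0.0414 -0.0634  0.0239] q7 -0.5773675454596554
```

Emit:
drive_tool(motion=[[[4,-0.8,4],[0,0,0],-1],[[4,-0.8,5],[0,0,0],-1],[[0.7,0,4.8],[0,0,-0.2],-1],[[0,0,0],[0,0,0],-1],[[0,0,0],[0,0,0],-1]])

```text
time: 7.2
position: [0.532, 0.1514, 0.2135]
tool_rot: [2.598, 1.765, 0.002]
ft_force: [-0.9, -0.2, 0.1]
grip_width: 0.176
grip_force: 59.9
```

```bash
python3 -c "
from h import *
go('a',68.4)
im,C,st=shot('wrist','w3')
cv2.imwrite('pics/w3v.png',cv2.resize(im[150:290,220:420],None,fx=4,fy=4,interpolation=cv2.INTER_CUBIC))
"
```

```text
t 7.2 pos [0.532  0.1514 0.2135] shift cm [ 0.0537 -0.1227  0.3467] turn [ 0.1055 -0.0367 -0.0287] yaw 1.1933044177352943
F [-0.8865 -0.1614  0.0931] M [ 0.0236 -0.1401 -0.0153] q7 -0.8223014142209952
```

View pics/w3v.png

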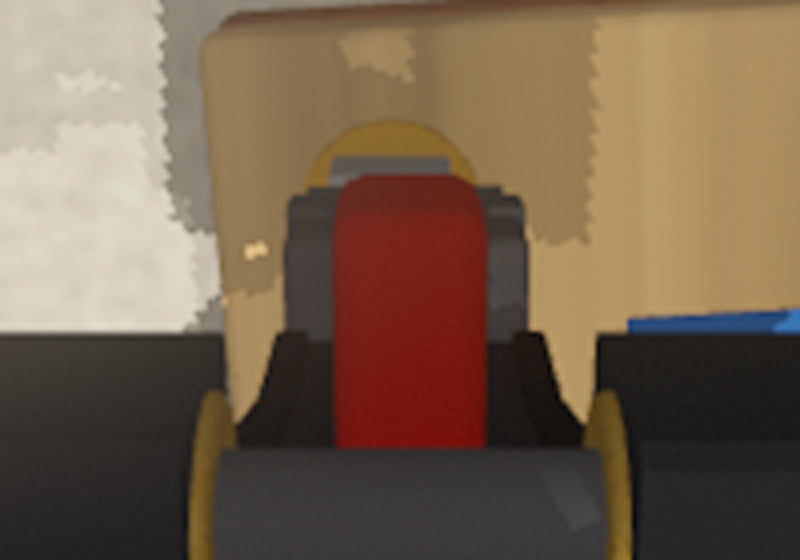

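Head a shows at crop x 330–450, about 3 mm to tool −y of the socket. I'll correct for that and lower gently.

Emit:
drive_tool(motion=[[[0.1,-0.27,0.8],[0,0,0],-1],[[0,0,1.2],[0,0,0],-1],[[0,0,0.4],[0,0,0],-1],[[0,0,0.4],[0,0,0],-1],[[0,0,0.4],[0,0,0],-1],[[0,0,0],[0,0,0],-1]])

```text
time: 8.0
position: [0.5287, 0.1542, 0.1795]
tool_rot: [-2.596, -1.769, 0.001]
ft_force: [-1.0, -0.2, -0.2]
grip_width: 0.18
grip_force: 59.9
```

```bash
python3 -c "
from h import *
go('a',68.4,.1755)
"
```

```text
t 8.0 pos [0.5287 0.1542 0.1795] shift cm [-0.0842  0.286   0.4003] turn [-0.017   0.0137  0.1377] yaw 1.1962084652792644
F [-1.0224 -0.2079 -0.1962] M [-0.0622 -0.0641 -0.0246] q7 -0.8451006731121731
```

Emit:
drive_tool(motion=[[[0,0,0.2],[0,0,0],-1],[[0,0,0.2],[0,0,0],-1],[[0,0,0],[0,0,6],-1],[[0,0,0],[0,0,6],-1],[[0,0,0],[0,0,0],-1]])

```text
time: 8.62
position: [0.5298, 0.1545, 0.1762]
tool_rot: [2.765, 1.489, 0.004]
ft_force: [3.2, 0.4, -1.5]
grip_width: 0.179
grip_force: 59.9
```

```bash
python3 -c "
from h import *
go('a',68.4,.1755)
"
```

```text
t 8.62 pos [0.5298 0.1545 0.1762] shift cm [-0.1024  0.2244  0.0686] turn [  0.1238  -0.095  -11.789 ] yaw 0.988050794994048
F [ 3.2489  0.3611 -1.5232] M [ 0.138  -0.923   0.0345] q7 -1.0483389578067934
```

Emit:
drive_tool(motion=[[[0.05,0.08,0],[0,0,6],-1],[[0,0,0],[0,0,6],-1],[[0,0,0],[0,0,6],-1],[[0,0,0],[0,0,0],-1]])

```text
time: 9.12
position: [0.5303, 0.1543, 0.1762]
tool_rot: [2.964, 1.041, 0.002]
ft_force: [2.6, 0.2, -0.7]
grip_width: 0.175
grip_force: 59.9
```

```bash
python3 -c "
from h import *
go('a',68.4,.1755)
"
```

```text
t 9.12 pos [0.5303 0.1543 0.1762] shift cm [-0.0552  0.2004  0.0682] turn [  0.0703  -0.0494 -29.7037] yaw 0.6753788653725509
F [ 2.553   0.2472 -0.6618] M [-0.0151 -0.6831  0.1049] q7 -1.3503497262802018
```

Emit:
drive_tool(motion=[[[0,0,0],[0,0,-7],-1],[[0,0,-2.4],[0,0,0],-1],[[0,0,-2.4],[0,0,-8],-1],[[0,0,0],[0,0,-8],-1],[[0,0,0],[0,0,-8],-1],[[-4.1,3.65,0],[0,0,0],-1],[[-4.1,3.65,0],[0,0,0],-1],[[-4.1,3.65,0],[0,0,0],-1],[[-4.1,3.65,0],[0,0,0],-1],[[0,0,0],[0,0,0],-1],[[0,0,0],[0,0,0],-1]])

```text
time: 10.5
position: [0.6085, -0.0499, 0.2232]
tool_rot: [-2.577, -1.792, 0.001]
ft_force: [-1.2, 0.8, -1.8]
grip_width: 0.178
grip_force: 59.9
```

```bash
sed -i 's/^HEADS=.*/HEADS=dict(a=(.5308,.1543),b=(.4775,-.0070),c=(.6103,-.0512),d=(.6639,.1102))/' h.py; python3 -c "
from h import *
go('c',69.7,.1795)
im,C,st=shot('wrist','w4')
cv2.imwrite('pics/w4v.png',cv2.resize(im[140:290,220:420],None,fx=4,fy=4,interpolation=cv2.INTER_CUBIC))
"
```

```text
t 10.5 pos [ 0.6085 -0.0499  0.2232] shift cm [-0.0671  0.2228  4.3692] turn [-0.1337 -0.0324 -0.065 ] yaw 1.2153589875841162
F [-1.2144  0.7731 -1.7633] M [ 0.0171 -0.0438 -0.0104] q7 -0.44500262178690464
```

View pics/w4v.png

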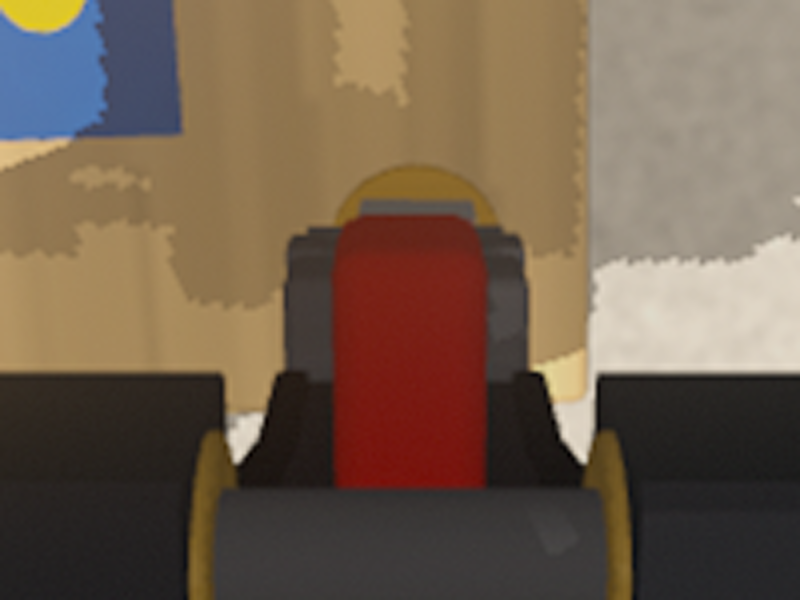

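Head c at crop x 360–474, about 2 mm to tool +y, which matches the plan. Lowering and turning.

Emit:
drive_tool(motion=[[[-0.08,0.21,1.2],[0,0,0],-1],[[0,0,1.6],[0,0,0],-1],[[0,0,0.6],[0,0,0],-1],[[0,0,0.4],[0,0,0],-1],[[0,0,0.4],[0,0,0],-1],[[0,0,0.2],[0,0,0],-1]])

```text
time: 11.3
position: [0.6109, -0.0519, 0.1798]
tool_rot: [2.581, 1.791, -0.0]
ft_force: [-0.5, -0.1, -1.1]
grip_width: 0.178
grip_force: 59.9
```

```bash
python3 -c "
from h import *
go('c',69.7,.1755)
"
```

```text
t 11.3 pos [ 0.6109 -0.0519  0.1798] shift cm [ 0.0443 -0.076   0.4259] turn [ 0.0004  0.0033 -0.1639] yaw 1.213633441631723
F [-0.5456 -0.1268 -1.0764] M [0.0471 0.0353 0.0144] q7 -0.46184348105030587
```

Emit:
drive_tool(motion=[[[0.02,-0.04,0.2],[0,0,0],-1],[[0,0,0.2],[0,0,0],-1],[[0,0,0],[0,0,6],-1],[[0,0,0],[0,0,6],-1],[[0,0,0],[0,0,6],-1],[[0,0,0],[0,0,6],-1],[[0,0,0],[0,0,6],-1],[[0,0,0],[0,0,0],-1]])

```text
time: 12.3
position: [0.6103, -0.0512, 0.1756]
tool_rot: [-2.955, -1.065, 0.001]
ft_force: [-1.0, 0.2, -0.9]
grip_width: 0.18
grip_force: 60.0
```

```bash
python3 -c "
from h import *
go('c',69.7,.1755)
"
```

```text
t 12.3 pos [ 0.6103 -0.0512  0.1756] shift cm [ 0.0036 -0.0032  0.0136] turn [ -0.0345   0.0175 -30.0775] yaw 0.691542925839186
F [-0.9664  0.1918 -0.9293] M [0.1364 0.2058 0.0248] q7 -0.9607086568485695
```

Emit:
drive_tool(motion=[[[0,0,0],[0,0,-7],-1],[[0,0,-2.4],[0,0,0],-1],[[0,0,-2.4],[0,0,-7.5],-1],[[0,0,0],[0,0,-7.5],-1],[[0,0,0],[0,0,-7.2],-1],[[-0.23,-4.65,0],[0,0,0],-1],[[-0.23,-4.65,0],[0,0,0],-1],[[-0.23,-4.65,0],[0,0,0],-1],[[0,0,0],[0,0,0],-1],[[0,0,0],[0,0,0],-1]])

```text
time: 13.55
position: [0.4788, -0.0078, 0.2245]
tool_rot: [2.591, 1.773, 0.002]
ft_force: [1.0, -0.5, -1.5]
grip_width: 0.176
grip_force: 59.9
```

```bash
python3 -c "
from h import *
go('b',68.7,.1795)
"
```

```text
t 13.55 pos [ 0.4788 -0.0078  0.2245] shift cm [ 0.0292 -0.1608  4.4995] turn [0.1388 0.0077 0.0883] yaw 1.2005815141525953
F [ 0.9607 -0.4797 -1.4755] M [-0.0319 -0.1216 -0.0341] q7 -0.4196578409299426
```

Emit:
drive_tool(motion=[[[0.03,-0.13,1.2],[0,0,0],-1],[[0,0,1.7],[0,0,0],-1],[[0,0,0.6],[0,0,0],-1],[[0,0,0.4],[0,0,0],-1],[[0,0,0.4],[0,0,0],-1],[[0,0,0.2],[0,0,0],-1]])

```text
time: 14.3
position: [0.4771, -0.0067, 0.1788]
tool_rot: [2.593, 1.773, 0.0]
ft_force: [-0.3, -0.4, -1.4]
grip_width: 0.175
grip_force: 59.9
```

```bash
python3 -c "
from h import *
go('b',68.7,.1755)
"
```

```text
t 14.3 pos [ 0.4771 -0.0067  0.1788] shift cm [-0.0136  0.0505  0.3273] turn [0.0166 0.0018 0.0363] yaw 1.1996755695025056
F [-0.3264 -0.3679 -1.3555] M [-0.0613 -0.0327 -0.0619] q7 -0.44923708857345124
```

Emit:
drive_tool(motion=[[[0,0.03,0.15],[0,0,0],-1],[[0,0,0.15],[0,0,0],-1],[[0,0,0],[0,0,6],-1],[[0,0,0],[0,0,6],-1],[[0,0,0],[0,0,6],-1],[[0,0,0],[0,0,6],-1],[[0,0,0],[0,0,6],-1],[[0,0,0],[0,0,0],-1]])

```text
time: 15.3
position: [0.4772, -0.007, 0.1758]
tool_rot: [2.963, 1.043, -0.0]
ft_force: [-0.3, -1.1, -2.2]
grip_width: 0.178
grip_force: 59.9
```

```bash
python3 -c "
from h import *
go('b',68.7,.1755)
"
```

```text
t 15.3 pos [ 0.4772 -0.007   0.1758] shift cm [0.018  0.0204 0.0335] turn [  0.021    0.0167 -29.8962] yaw 0.6772541400325067
F [-0.3337 -1.0963 -2.2417] M [-0.1711 -0.0564  0.0481] q7 -0.9715702953118023
```

Emit:
drive_tool(motion=[[[0,0,0],[0,0,-7],-1],[[0,0,-2.4],[0,0,0],-1],[[0,0,-2.4],[0,0,-8.3],-1],[[0,0,0],[0,0,-8.3],-1],[[0,0,0],[0,0,-8.3],-1],[[4.3,3.44,0],[0,0,0],-1],[[4.3,3.44,0],[0,0,0],-1],[[4.3,3.44,0],[0,0,0],-1],[[4.3,3.44,0],[0,0,0],-1],[[0,0,0],[0,0,0],-1],[[0,0,0],[0,0,0],-1]])

```text
time: 16.68
position: [0.6636, 0.1097, 0.2231]
tool_rot: [-2.562, -1.818, 0.002]
ft_force: [-0.7, -0.2, -0.8]
grip_width: 0.178
grip_force: 59.9
```

```bash
python3 -c "
from h import *
go('d',70.7,.1795)
"
```

```text
t 16.68 pos [0.6636 0.1097 0.2231] shift cm [0.0614 0.0137 4.3565] turn [-0.0832  0.0479  0.0125] yaw 1.2341663058869783
F [-0.6558 -0.1532 -0.8084] M [-0.0187 -0.03   -0.0121] q7 -0.7248279480683457
```

Emit:
drive_tool(motion=[[[0.05,0.01,1.2],[0,0,0],-1],[[0,0,1.6],[0,0,0],-1],[[0,0,0.6],[0,0,0],-1],[[0,0,0.4],[0,0,0],-1],[[0,0,0.4],[0,0,0],-1],[[0,0,0.2],[0,0,0],-1]])

```text
time: 17.42
position: [0.6644, 0.1104, 0.1798]
tool_rot: [2.563, 1.816, 0.0]
ft_force: [0.3, -0.5, -1.0]
grip_width: 0.176
grip_force: 59.9
```

```bash
python3 -c "
from h import *
go('d',70.7,.1755)
"
```

```text
t 17.43 pos [0.6644 0.1104 0.1798] shift cm [-0.0325 -0.0423  0.4276] turn [ 0.0126 -0.0022 -0.0577] yaw 1.232940756374813
F [ 0.3033 -0.5185 -0.992 ] M [-0.0063 -0.0148 -0.0108] q7 -0.7418843031382116
```

Emit:
drive_tool(motion=[[[-0.02,-0.03,0.2],[0,0,0],-1],[[0,0,0.2],[0,0,0],-1],[[0,0,0],[0,0,6],-1],[[0,0,0],[0,0,6],-1],[[0,0,0],[0,0,6],-1],[[0,0,0],[0,0,6],-1],[[0,0,0],[0,0,6],-1],[[0,0,0],[0,0,0],-1]])

```text
time: 18.42
position: [0.6638, 0.1103, 0.1756]
tool_rot: [2.945, 1.093, -0.001]
ft_force: [0.6, -0.8, -1.3]
grip_width: 0.179
grip_force: 59.9
```

```bash
python3 -c "
from h import *
go('d',70.7,.1755)
"
```

```text
t 18.43 pos [0.6638 0.1103 0.1756] shift cm [0.0015 0.0098 0.0139] turn [ -0.0042   0.0297 -29.9856] yaw 0.7105999119507659
F [ 0.5761 -0.7577 -1.2788] M [-0.0551  0.0353  0.1038] q7 -1.231047292492478
```

Emit:
drive_tool(motion=[[[0,0,0],[0,0,-7],-1],[[0,0,-2.4],[0,0,0],-1],[[0,0,-4],[0,0,-8],-1],[[0,0,-4],[0,0,-8],-1],[[0,0,-4],[0,0,-8],-1],[[-4.75,-2.35,-2],[0,0,0],-1],[[-4.75,-2.35,-2],[0,0,0],-1],[[-4.75,-2.35,0],[0,0,0],-1],[[0,0,0],[0,0,0],-1],[[0,0,0],[0,0,0],-1],[[0,0,0],[0,0,0],-1]])

```text
time: 19.8
position: [0.5528, -0.0013, 0.3597]
tool_rot: [-2.544, -1.842, -0.001]
ft_force: [0.4, -0.2, -1.2]
grip_width: 0.175
grip_force: 59.9
```

```bash
cat > chk.py <<'E'
from h import *
import sys
im,C,st=shot("wrist",sys.argv[1]); print(st["time"],st["position"],np.degrees(tyaw(st)))
y=-.321; Q=np.array([[np.cos(y),-np.sin(y)],[np.sin(y),np.cos(y)]]); out=[]
for n,p in HEADS.items():
    r=rect(im,C,p,yaw=y); h=cv2.cvtColor(r,cv2.COLOR_BGR2HSV)
    m=((h[...,1]<70)&(h[...,2]>60)).astype(np.uint8); m=cv2.morphologyEx(m,cv2.MORPH_CLOSE,np.ones((25,25)))
    best=(-1e9,)
    for ang in np.arange(-44,46,1.5):
        T=np.zeros((141,141),np.float32)
        cv2.fillConvexPoly(T,np.int32(cv2.boxPoints(((70,70),(104,104),float(ang)))),-1.); cv2.fillConvexPoly(T,np.int32(cv2.boxPoints(((70,70),(88,88),float(ang)))),1.)
        mm=cv2.filter2D(m.astype(np.float32),-1,T,borderType=cv2.BORDER_CONSTANT); v=mm.max()
        if v>best[0]: best=(v,ang,np.unravel_index(mm.argmax(),mm.shape))
    v,ang,i=best; P=np.array(p)+Q@[(100-i[0])*.25e-3,(100-i[1])*.25e-3]
    print(n,proj(C,[*p,.065]),P,"screw deg",ang,"tool yaw mod90",np.degrees(y)-ang+90,v)
    cv2.polylines(r,[np.int32(cv2.boxPoints(((float(i[1]),float(i[0])),(88,88),float(ang))))],True,(0,0,255),1); out.append(r)
cv2.imwrite("pics/chk.png",np.hstack(out))
E
python3 chk.py w5
```

```text
19.8 [ 0.5528 -0.0013  0.3597] 71.80621555221407
a [253.9665  38.1149] [0.5296 0.1523] screw deg 22.0 tool yaw mod90 49.60805477630058 7152.0
b [261.0348 198.3613] [ 0.4762 -0.0084] screw deg 22.0 tool yaw mod90 49.60805477630058 7107.0
c [382.462  198.7939] [ 0.6091 -0.0524] screw deg 22.0 tool yaw mod90 49.60805477630058 6836.0
d [390.2572  38.4966] [0.6611 0.1074] screw deg 17.5 tool yaw mod90 54.10805477630058 7148.0
```

View pics/chk.png

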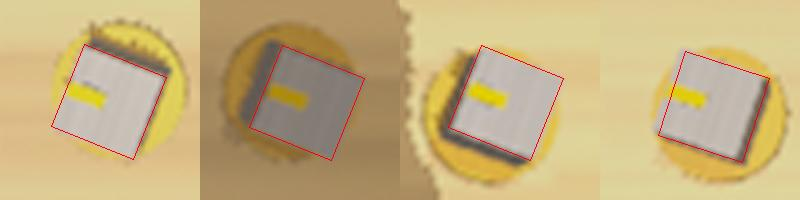

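Pass 1 is confirmed: the yellow stripes show a, b and c turned about 22° and d about 18°. Starting pass 2 with screw a.

Emit:
drive_tool(motion=[[[0,0,2],[0,0,8],-1],[[0,0,2],[0,0,8],-1],[[0,0,2],[0,0,7.8],-1],[[3.36,-4,3],[0,0,0],-1],[[3.36,-4,3],[0,0,0],-1],[[3.36,-4,1.6],[0,0,0],-1],[[0,0,0],[0,0,0],-1],[[0,0,0],[0,0,0],-1]])

```text
time: 20.85
position: [0.5312, 0.153, 0.2236]
tool_rot: [-2.871, -1.276, 0.001]
ft_force: [0.8, -0.3, -1.8]
grip_width: 0.178
grip_force: 59.9
```

```bash
python3 -c "
from h import *
go('a',48,.1795)
"
```

```text
t 20.85 pos [0.5312 0.153  0.2236] shift cm [ 0.0774 -0.1144  4.4058] turn [-0.0161  0.0225 -0.0553] yaw 0.8367930404857721
F [ 0.8176 -0.2655 -1.799 ] M [-0.065  -0.0923  0.0125] q7 -1.178140230913203
```

Emit:
drive_tool(motion=[[[0.06,-0.09,1.2],[0,0,0],-1],[[0,0,1.7],[0,0,0],-1],[[0,0,0.6],[0,0,0],-1],[[0,0,0.4],[0,0,0],-1],[[0,0,0.4],[0,0,0],-1],[[0,0,0.2],[0,0,0],-1]])

```text
time: 21.6
position: [0.5307, 0.1535, 0.1788]
tool_rot: [2.872, 1.274, 0.0]
ft_force: [-0.1, -1.1, -1.2]
grip_width: 0.179
grip_force: 59.9
```

```bash
python3 -c "
from h import *
go('a',48,.1755)
"
```

```text
t 21.6 pos [0.5307 0.1535 0.1788] shift cm [ 0.0644 -0.0483  0.3276] turn [ 0.0139 -0.0073 -0.1633] yaw 0.8349082932948196
F [-0.1175 -1.1307 -1.2166] M [-0.0288 -0.0536 -0.0217] q7 -1.2083411780386428
```

Emit:
drive_tool(motion=[[[0.03,-0.02,0.15],[0,0,0],-1],[[0,0,0.15],[0,0,0],-1],[[0,0,0],[0,0,6],-1],[[0,0,0],[0,0,6],-1],[[0,0,0],[0,0,6],-1],[[0,0,0],[0,0,5],-1],[[0,0,0],[0,0,0],-1],[[0,0,0],[0,0,0],-1]])

```text
time: 22.6
position: [0.5308, 0.1539, 0.1759]
tool_rot: [3.068, 0.678, 0.0]
ft_force: [0.4, 0.2, -1.6]
grip_width: 0.175
grip_force: 59.9
```

```bash
python3 -c "
from h import *
go('a',20,.1755)
"
```

```text
t 22.6 pos [0.5308 0.1539 0.1759] shift cm [ 0.0162 -0.032   0.0355] turn [ 0.0051 -0.0168  4.9244] yaw 0.4350125857142265
F [ 0.3733  0.2394 -1.6289] M [ 0.0602 -0.1131  0.0881] q7 -1.5962350284697584
```

Still at friction level (0.09 N m). I'll go on in small steps.

Emit:
drive_tool(motion=[[[0,0,0],[0,0,3],-1],[[0,0,0],[0,0,0],-1],[[0,0,0],[0,0,3],-1],[[0,0,0],[0,0,0],-1],[[0,0,0],[0,0,0],-1]])

```text
time: 23.22
position: [0.5308, 0.1539, 0.1758]
tool_rot: [3.099, 0.516, 0.0]
ft_force: [0.2, -0.1, -0.3]
grip_width: 0.181
grip_force: 59.9
```

```bash
python3 -c "
from h import *
go('a',18,.1755)
"
```

```text
t 23.23 pos [0.5308 0.1539 0.1758] shift cm [ 0.0156 -0.0415  0.0344] turn [ 0.0066 -0.0117  0.9204] yaw 0.33022409263942204
F [ 0.2425 -0.107  -0.3403] M [-0.0045 -0.1255  0.1301] q7 -1.6973174663929527
```

Emit:
drive_tool(motion=[[[0,0,0],[0,0,3],-1],[[0,0,0],[0,0,0],-1],[[0,0,0],[0,0,0],-1]])

```text
time: 23.6
position: [0.5307, 0.1538, 0.1758]
tool_rot: [3.111, 0.435, 0.0]
ft_force: [1.1, -0.3, -0.6]
grip_width: 0.176
grip_force: 59.9
```

```bash
python3 -c "
from h import *
go('a',16,.1755)
"
```

```text
t 23.6 pos [0.5307 0.1538 0.1758] shift cm [ 0.0188 -0.0446  0.0326] turn [ 0.0108 -0.0051 -0.0885] yaw 0.27770777578562467
F [ 1.0608 -0.3045 -0.6436] M [-0.0182 -0.1715  0.1733] q7 -1.7480735322907757
```

Emit:
drive_tool(motion=[[[0,0,0],[0,0,2],-1],[[0,0,0],[0,0,2],-1],[[0,0,0],[0,0,0],-1],[[0,0,0],[0,0,0],-1]])

```text
time: 24.1
position: [0.5307, 0.1538, 0.1758]
tool_rot: [3.125, 0.324, 0.0]
ft_force: [0.4, 0.4, -0.4]
grip_width: 0.186
grip_force: 60.0
```

```bash
python3 -c "
from h import *
go('a',12,.1755)
"
```

```text
t 24.1 pos [0.5307 0.1538 0.1758] shift cm [ 0.0177 -0.0476  0.031 ] turn [ 0.0143 -0.0027 -0.147 ] yaw 0.20687308568602156
F [ 0.4036  0.3614 -0.3856] M [-0.1949 -0.1755  0.297 ] q7 -1.8165650568239513
```

Torque is 0.30 N m, so screw a is snug. Backing off and going on to c.

Emit:
drive_tool(motion=[[[0,0,0],[0,0,-7],-1],[[0,0,0],[0,0,-7],-1],[[0,0,-2.4],[0,0,0],-1],[[0,0,-2.4],[0,0,-7.3],-1],[[0,0,0],[0,0,-7.4],-1],[[0,0,0],[0,0,-7.4],-1],[[-2.5,4.9,0],[0,0,0],-1],[[-2.5,4.9,0],[0,0,0],-1],[[-2.5,4.9,0],[0,0,0],-1],[[-2.45,4.9,0],[0,0,0],-1],[[0,0,0],[0,0,0],-1],[[0,0,0],[0,0,0],-1]])

```text
time: 25.6
position: [0.6092, -0.0508, 0.2233]
tool_rot: [-2.869, -1.275, 0.001]
ft_force: [-0.1, 0.7, -0.8]
grip_width: 0.175
grip_force: 59.9
```

```bash
python3 -c "
from h import *
go('c',48,.1795)
"
```

```text
t 25.6 pos [ 0.6092 -0.0508  0.2233] shift cm [0.041  0.1203 4.3844] turn [-0.1052 -0.016  -0.0979] yaw 0.8360489175871464
F [-0.0731  0.7421 -0.805 ] M [ 0.0755 -0.0248  0.0286] q7 -0.824979546374289
```

Emit:
drive_tool(motion=[[[0.03,0.08,1.2],[0,0,0],-1],[[0,0,1.7],[0,0,0],-1],[[0,0,0.6],[0,0,0],-1],[[0,0,0.4],[0,0,0],-1],[[0,0,0.4],[0,0,0],-1],[[0,0,0.2],[0,0,0],-1]])

```text
time: 26.35
position: [0.6104, -0.0517, 0.1788]
tool_rot: [2.871, 1.276, 0.0]
ft_force: [0.2, 0.3, -0.7]
grip_width: 0.176
grip_force: 59.9
```

```bash
python3 -c "
from h import *
go('c',48,.1755)
"
```

```text
t 26.35 pos [ 0.6104 -0.0517  0.1788] shift cm [ 0.0278 -0.0434  0.3312] turn [ 0.0162 -0.0048 -0.0688] yaw 0.8365570430627145
F [ 0.1575  0.3042 -0.7389] M [-0.0026 -0.0354  0.0043] q7 -0.8418502458343613
```

Emit:
drive_tool(motion=[[[0.02,-0.02,0.15],[0,0,0],-1],[[0,0,0.15],[0,0,0],-1],[[0,0,0],[0,0,6],-1],[[0,0,0],[0,0,6],-1],[[0,0,0],[0,0,6],-1],[[0,0,0],[0,0,6],-1],[[0,0,0],[0,0,5],-1],[[0,0,0],[0,0,0],-1],[[0,0,0],[0,0,0],-1]])

```text
time: 27.48
position: [0.6102, -0.0515, 0.1757]
tool_rot: [3.098, 0.519, -0.0]
ft_force: [-0.1, 0.1, -1.8]
grip_width: 0.178
grip_force: 59.9
```

```bash
python3 -c "
from h import *
go('c',19,.1755)
"
```

```text
t 27.48 pos [ 0.6102 -0.0515  0.1757] shift cm [ 0.0177 -0.0278  0.0238] turn [0.0157 0.0202 0.0181] yaw 0.3319286619645286
F [-0.0912  0.0641 -1.8019] M [-0.1865  0.0811  0.0659] q7 -1.3233570657150144
```

Emit:
drive_tool(motion=[[[0,0,0],[0,0,3],-1],[[0,0,0],[0,0,2],-1],[[0,0,0],[0,0,2],-1],[[0,0,0],[0,0,0],-1],[[0,0,0],[0,0,0],-1]])

```text
time: 28.1
position: [0.6102, -0.0516, 0.1757]
tool_rot: [3.124, 0.327, -0.0]
ft_force: [-0.8, -1.0, -1.8]
grip_width: 0.176
grip_force: 59.9
```

```bash
python3 -c "
from h import *
go('c',12,.1755)
"
```

```text
t 28.1 pos [ 0.6102 -0.0516  0.1757] shift cm [ 0.0145 -0.0382  0.022 ] turn [ 0.0212  0.0182 -0.043 ] yaw 0.208689469851417
F [-0.7555 -0.9967 -1.7997] M [-0.3512  0.1446  0.1821] q7 -1.4407540032444504
```

Emit:
drive_tool(motion=[[[0,0,0],[0,0,2.5],-1],[[0,0,0],[0,0,0],-1],[[0,0,0],[0,0,0],-1]])

```text
time: 28.48
position: [0.6102, -0.0516, 0.1757]
tool_rot: [3.13, 0.26, -0.0]
ft_force: [-1.2, -1.9, -1.4]
grip_width: 0.175
grip_force: 60.0
```

```bash
python3 -c "
from h import *
go('c',12,.1755)
"
```

```text
t 28.48 pos [ 0.6102 -0.0516  0.1757] shift cm [ 0.0114 -0.0339  0.0236] turn [ 0.0199  0.0167 -2.5165] yaw 0.16551848545707526
F [-1.1803 -1.8983 -1.3812] M [-0.4439  0.1577  0.2291] q7 -1.4819945987177643
```

Emit:
drive_tool(motion=[[[0,0,0],[0,0,1.5],-1],[[0,0,0],[0,0,0],-1],[[0,0,0],[0,0,-7],-1],[[0,0,0],[0,0,-7],-1],[[0,0,-2.4],[0,0,0],-1],[[0,0,-2.4],[0,0,-8.6],-1],[[0,0,0],[0,0,-8.6],-1],[[0,0,0],[0,0,-8.8],-1],[[-1.87,-4.28,0],[0,0,0],-1],[[-1.87,-4.28,0],[0,0,0],-1],[[-1.87,-4.28,0],[0,0,0],-1],[[0,0,0],[0,0,0],-1]])

```text
time: 29.98
position: [0.475, -0.005, 0.2239]
tool_rot: [2.869, 1.279, -0.001]
ft_force: [0.7, 0.4, -1.2]
grip_width: 0.18
grip_force: 59.9
```

```bash
python3 -c "
from h import *
go('b',48,.1795)
"
```

```text
t 29.98 pos [ 0.475  -0.005   0.2239] shift cm [0.0221 0.315  4.4391] turn [0.0233 0.0564 0.0522] yaw 0.8386684739490191
F [ 0.6879  0.4324 -1.1542] M [-0.0613 -0.1415 -0.0224] q7 -0.7843167520311256
```

Emit:
drive_tool(motion=[[[0.02,0.2,1],[0,0,0],-1],[[0,0,0.8],[0,0,0],-1],[[0,0,0],[0,0,0],-1]])

```text
time: 30.35
position: [0.479, -0.0082, 0.2045]
tool_rot: [-2.869, -1.275, 0.002]
ft_force: [-0.2, 1.0, -1.3]
grip_width: 0.18
grip_force: 59.9
```

```bash
python3 -c "
from h import *
go('b',48,.1795)
"
```

```text
t 30.35 pos [ 0.479  -0.0082  0.2045] shift cm [-0.0079 -0.1874  2.5042] turn [-0.1496  0.0274 -0.0851] yaw 0.8362741040040421
F [-0.1819  1.0151 -1.3155] M [-0.0633 -0.0218 -0.0015] q7 -0.7942879775348122
```

Emit:
drive_tool(motion=[[[0,-0.13,0.4],[0,0,0],-1],[[0,0,0.5],[0,0,0],-1],[[0,0,0],[0,0,0],-1],[[0,0,0],[0,0,0],-1]])

```text
time: 30.85
position: [0.4781, -0.0073, 0.1969]
tool_rot: [2.871, 1.276, 0.0]
ft_force: [-1.2, -0.5, -0.6]
grip_width: 0.174
grip_force: 59.9
```

```bash
python3 -c "
from h import *
go('b',48,.1795)
"
```

```text
t 30.85 pos [ 0.4781 -0.0073  0.1969] shift cm [-0.0218 -0.0683  1.7402] turn [ 0.0112 -0.0039 -0.0648] yaw 0.836626487014732
F [-1.2257 -0.4535 -0.6284] M [-0.0322 -0.0472  0.0488] q7 -0.8005418240002163
```

Emit:
drive_tool(motion=[[[-0.02,-0.06,0.5],[0,0,0],-1],[[0,0,0.4],[0,0,0],-1],[[0,0,0.4],[0,0,0],-1],[[0,0,0.4],[0,0,0],-1],[[0,0,0.4],[0,0,0],-1],[[0,0,0],[0,0,0],-1]])

```text
time: 31.6
position: [0.4772, -0.007, 0.1754]
tool_rot: [-2.87, -1.276, 0.001]
ft_force: [0.1, 0.8, -1.3]
grip_width: 0.176
grip_force: 59.9
```

```bash
python3 -c "
from h import *
go('b',48,.1755)
"
```

```text
t 31.6 pos [ 0.4772 -0.007   0.1754] shift cm [ 0.0206  0.0155 -0.0108] turn [-0.0368  0.0252 -0.0638] yaw 0.8366443297472372
F [ 0.0507  0.7788 -1.2864] M [ 0.0034 -0.0002 -0.0091] q7 -0.8150375544656463
```

Emit:
drive_tool(motion=[[[0,0,0],[0,0,6],-1],[[0,0,0],[0,0,6],-1],[[0,0,0],[0,0,6],-1],[[0,0,0],[0,0,6],-1],[[0,0,0],[0,0,6],-1],[[0,0,0],[0,0,4],-1],[[0,0,0],[0,0,0],-1],[[0,0,0],[0,0,0],-1]])

```text
time: 32.6
position: [0.4774, -0.0074, 0.1758]
tool_rot: [3.118, 0.383, -0.0]
ft_force: [-1.1, -1.7, -2.0]
grip_width: 0.176
grip_force: 59.9
```

```bash
python3 -c "
from h import *
go('b',14,.1755)
"
```

```text
t 32.6 pos [ 0.4774 -0.0074  0.1758] shift cm [ 0.0189 -0.0331  0.0314] turn [ 0.0299  0.0202 -0.0011] yaw 0.24432676433044273
F [-1.1249 -1.7403 -1.956 ] M [-0.4401  0.0963  0.0742] q7 -1.404585952643213
```

Emit:
drive_tool(motion=[[[0,0,0],[0,0,3],-1],[[0,0,0],[0,0,3],-1],[[0,0,0],[0,0,2],-1],[[0,0,0],[0,0,0],-1],[[0,0,0],[0,0,0],-1]])

```text
time: 33.22
position: [0.4774, -0.0074, 0.1758]
tool_rot: [3.137, 0.164, -0.0]
ft_force: [-1.4, -1.7, -1.1]
grip_width: 0.178
grip_force: 60.0
```

```bash
python3 -c "
from h import *
go('b',6,.1755)
"
```

```text
t 33.23 pos [ 0.4774 -0.0074  0.1758] shift cm [ 0.0138 -0.0376  0.0288] turn [ 0.0331  0.0171 -0.0284] yaw 0.10422472039246512
F [-1.4284 -1.6693 -1.1336] M [-0.6721  0.2383  0.2312] q7 -1.544102071495801
```

Emit:
drive_tool(motion=[[[0,0,0],[0,0,2],-1],[[0,0,0],[0,0,0],-1],[[0,0,0],[0,0,0],-1]])

```text
time: 33.6
position: [0.4774, -0.0073, 0.1758]
tool_rot: [3.139, 0.108, -0.0]
ft_force: [-1.6, -3.3, -1.1]
grip_width: 0.177
grip_force: 60.0
```

```bash
python3 -c "
from h import *
go('b',4,.1755)
"
```

```text
t 33.6 pos [ 0.4774 -0.0073  0.1758] shift cm [ 0.0114 -0.0316  0.0266] turn [ 0.0285  0.013  -0.0592] yaw 0.06877913612322534
F [-1.6133 -3.3167 -1.0548] M [-0.8939  0.3321  0.2902] q7 -1.5794440377722363
```

Screw b is snug at 0.29 N m. On to d.

Emit:
drive_tool(motion=[[[0,0,0],[0,0,-7],-1],[[0,0,0],[0,0,-7],-1],[[0,0,-2.4],[0,0,0],-1],[[0,0,-2.4],[0,0,-8.5],-1],[[0,0,0],[0,0,-8.5],-1],[[0,0,0],[0,0,-8.5],-1],[[0,0,0],[0,0,-8.5],-1],[[5.18,1.87,0],[0,0,0],-1],[[5.18,1.87,0],[0,0,0],-1],[[5.18,1.87,0],[0,0,0],-1],[[5.18,1.87,0],[0,0,0],-1],[[0,0,0],[0,0,0],-1]])

```text
time: 35.1
position: [0.6656, 0.1147, 0.2216]
tool_rot: [-2.816, -1.377, -0.002]
ft_force: [-0.4, -0.0, -1.9]
grip_width: 0.182
grip_force: 59.9
```

Emit:
drive_tool(motion=[[[0,0,0.5],[0,0,0],-1],[[0,0,0.5],[0,0,0],-1],[[0,0,0],[0,0,0],-1]])

```text
time: 35.48
position: [0.6634, 0.1089, 0.2138]
tool_rot: [2.825, 1.374, -0.001]
ft_force: [-0.3, 1.0, -1.2]
grip_width: 0.175
grip_force: 59.9
```

```bash
python3 -c "
from h import *
go('d',52,.1755)
"
```

```text
t 35.48 pos [0.6634 0.1089 0.2138] shift cm [ 0.1389 -0.045   3.8255] turn [ 0.0236  0.0562 -0.1342] yaw 0.9052283252568767
F [-0.2763  0.996  -1.2346] M [-0.0459 -0.0115  0.0018] q7 -1.0577371446234851
```

Emit:
drive_tool(motion=[[[0.09,-0.03,0.8],[0,0,0],-1],[[0,0,1],[0,0,0],-1],[[0,0,0.6],[0,0,0],-1],[[0,0,0.4],[0,0,0],-1],[[0,0,0.4],[0,0,0],-1],[[0,0,0.3],[0,0,0],-1],[[0,0,0.3],[0,0,0],-1],[[0,0,0],[0,0,0],-1]])

```text
time: 36.48
position: [0.6643, 0.1108, 0.1755]
tool_rot: [-2.824, -1.376, 0.001]
ft_force: [-0.0, 0.5, -0.2]
grip_width: 0.177
grip_force: 59.9
```

```bash
python3 -c "
from h import *
go('d',52,.1755)
"
```

```text
t 36.48 pos [0.6643 0.1108 0.1755] shift cm [-0.0749  0.0051  0.0045] turn [-0.0141  0.0209 -0.0656] yaw 0.9064266363667766
F [-0.0203  0.4982 -0.2046] M [-0.0489 -0.0059 -0.0018] q7 -1.0724456767578092
```

Emit:
drive_tool(motion=[[[-0.04,0,0],[0,0,6],-1],[[0,0,0],[0,0,6],-1],[[0,0,0],[0,0,6],-1],[[0,0,0],[0,0,6],-1],[[0,0,0],[0,0,6],-1],[[0,0,0],[0,0,6],-1],[[0,0,0],[0,0,6],-1],[[0,0,0],[0,0,0],-1],[[0,0,0],[0,0,0],-1]])

```text
time: 37.6
position: [0.664, 0.1099, 0.1758]
tool_rot: [3.128, 0.274, -0.001]
ft_force: [-0.5, -1.8, -0.4]
grip_width: 0.179
grip_force: 59.9
```

```bash
python3 -c "
from h import *
go('d',10,.1755)
"
```

```text
t 37.6 pos [0.664  0.1099 0.1758] shift cm [-0.0089 -0.0294  0.0307] turn [0.0596 0.0414 0.0195] yaw 0.17487207201329905
F [-0.5493 -1.7713 -0.3696] M [-0.6183  0.3864  0.0444] q7 -1.7552273576943593
```

Emit:
drive_tool(motion=[[[0,0,0],[0,0,3],-1],[[0,0,0],[0,0,3],-1],[[0,0,0],[0,0,2],-1],[[0,0,0],[0,0,0],-1],[[0,0,0],[0,0,0],-1]])

```text
time: 38.22
position: [0.6641, 0.1099, 0.1757]
tool_rot: [3.14, 0.054, -0.001]
ft_force: [-2.1, -3.5, -0.8]
grip_width: 0.176
grip_force: 60.0
```

```bash
python3 -c "
from h import *
go('d',2,.1755)
"
```

```text
t 38.23 pos [0.6641 0.1099 0.1757] shift cm [-0.0173 -0.0302  0.0195] turn [ 0.0578  0.0322 -0.0356] yaw 0.0342852734256866
F [-2.0624 -3.4615 -0.8323] M [-0.9458  0.5483  0.2091] q7 -1.8869834452638166
```

Emit:
drive_tool(motion=[[[0,0,0],[0,0,3],-1],[[0,0,0],[0,0,0],-1],[[0,0,0],[0,0,0],-1]])

```text
time: 38.6
position: [0.6641, 0.11, 0.1757]
tool_rot: [3.14, -0.028, -0.001]
ft_force: [-1.4, -3.6, 0.2]
grip_width: 0.178
grip_force: 60.0
```

```bash
python3 -c "
from h import *
go('d',-1,.1755)
"
```

```text
t 38.6 pos [0.6641 0.11   0.1757] shift cm [-0.0211 -0.0234  0.0186] turn [ 0.0571  0.0232 -0.0156] yaw -0.01772565083470243
F [-1.4174 -3.5704  0.1928] M [-1.164   0.6155  0.2676] q7 -1.935854587727447
```

Emit:
drive_tool(motion=[[[0,0,0],[0,0,-7],-1],[[0,0,0],[0,0,-7],-1],[[0,0,-2.4],[0,0,0],-1],[[0,0,-4],[0,0,7.8],-1],[[0,0,-4],[0,0,7.8],-1],[[0,0,-4],[0,0,7.8],-1],[[-4.38,2.93,-3],[0,0,7.8],-1],[[-4.38,2.93,0],[0,0,0],-1],[[-4.38,2.93,0],[0,0,0],-1],[[0,0,0],[0,0,0],-1],[[0,0,0],[0,0,0],-1],[[0,0,0],[0,0,0],-1]])

```text
time: 40.1
position: [0.5154, 0.0625, 0.35]
tool_rot: [-3.101, 0.496, -0.001]
ft_force: [-0.3, 0.8, -1.5]
grip_width: 0.176
grip_force: 59.9
```

```bash
python3 chk.py w6; python3 -c "
from h import *
plan((.487,-.343,.30),-.2)
print(ctrl.get_state()['joint_positions'])"
```

```text
40.1 [0.5154 0.0625 0.35  ] -18.18784675851393
a [239.1335 188.9145] [0.5297 0.1526] screw deg 41.5 tool yaw mod90 30.108054776300577 7106.0
b [391.4157 189.2323] [ 0.4759 -0.0086] screw deg -41.0 tool yaw mod90 112.60805477630058 7235.0
c [398.9237  54.3057] [ 0.609  -0.0526] screw deg -44.0 tool yaw mod90 115.60805477630058 7054.0
d [231.149   53.7619] [0.66   0.1073] screw deg -35.0 tool yaw mod90 106.60805477630058 7109.0
t 40.15 pos [0.5153 0.0624 0.3497] shift cm [ 9.9686 39.4013  4.9207] turn [-0.0783 -0.0065 -6.739 ] yaw -0.3176175146285095
[ 0.2327  0.0366 -0.4127  1.6704  0.0136  1.437  -2.0699]
```

Stripe angles a 41°, b 49°, c 46° and d 55° put all four at their stops. Returning the wrench to its stand.

Emit:
drive_tool(motion=[[[0,0,0],[0,0,-6.7],-1],[[0.8,5.76,0],[0,0,0],-1],[[0.8,5.76,0],[0,0,0],-1],[[0.8,5.76,0],[0,0,0],-1],[[0.8,5.76,0],[0,0,0],-1],[[0.8,5.76,0],[0,0,0],-1],[[0.8,5.76,2],[0,0,0],-1],[[0.8,5.76,3],[0,0,0],-1],[[0,0,4],[0,0,0],-1],[[0,0,3],[0,0,0],-1],[[0,0,0],[0,0,0],-1],[[0,0,0],[0,0,0],-1]])

```text
time: 41.65
position: [0.4897, -0.3424, 0.2323]
tool_rot: [3.125, -0.315, 0.003]
ft_force: [-0.6, 0.1, -0.4]
grip_width: 0.176
grip_force: 59.9
```

```bash
python3 -c "
from h import *
plan((.49,-.3435,.1285),-.2)"
```

```text
t 41.65 pos [ 0.4897 -0.3424  0.2323] shift cm [ 0.0389  0.097  10.3783] turn [ 0.0316 -0.0977 -0.0659] yaw -0.20114927758235687
```

Emit:
drive_tool(motion=[[[0.03,0.08,3],[0,0,0],-1],[[0,0,3],[0,0,0],-1],[[0,0,2],[0,0,0],-1],[[0,0,1],[0,0,0],-1],[[0,0,0.8],[0,0,0],-1],[[0,0,0.4],[0,0,0],-1],[[0,0,0],[0,0,0],-1]])

```text
time: 42.52
position: [0.4888, -0.3431, 0.1296]
tool_rot: [3.125, -0.317, 0.001]
ft_force: [0.1, 0.4, 0.1]
grip_width: 0.179
grip_force: 59.9
```

```bash
python3 -c "
from h import *
plan((.49,-.3435,.128),-.2); s=ctrl.get_state(); print(s['ft_force'],s['torque'])"
```

```text
t 42.52 pos [ 0.4888 -0.3431  0.1296] shift cm [0.1258 0.0115 0.1568] turn [ 0.0179 -0.0311 -0.1074] yaw -0.20187521649669296
[0.1249 0.3848 0.1327] [ 0.0096  0.0169 -0.0386]
```

Just above the floor. Last 1.5 mm, then open and rise.

Emit:
drive_tool(motion=[[[0,0,0.15],[0,0,0],-1],[[0,0,0],[0,0,0],-1],[[0,0,0],[0,0,0],0],[[0,0,0],[0,0,0],0.5],[[0,0,0],[0,0,0],1],[[0,0,0],[0,0,0],1],[[0,0,0],[0,0,0],1],[[0,0,0],[0,0,0],1],[[0,0,0],[0,0,0],1],[[0,0,0],[0,0,0],1]])

```text
time: 43.78
position: [0.4886, -0.343, 0.1277]
tool_rot: [3.126, -0.316, -0.0]
ft_force: [0.0, 0.0, -0.6]
grip_width: 0.967
grip_force: 0.0
```

Emit:
drive_tool(motion=[[[0,0,-2],[0,0,0],1],[[0,0,-4],[0,0,0],1],[[0,0,-5],[0,0,0],1],[[0,0,-5],[0,0,0],1],[[0,0,0],[0,0,0],1],[[0,0,0],[0,0,0],1]])

```text
time: 44.52
position: [0.4884, -0.3429, 0.2884]
tool_rot: [3.125, -0.316, 0.001]
ft_force: [-0.1, 0.6, -0.7]
grip_width: 0.999
grip_force: 0.0
```

```bash
python3 - <<'E'
from h import *
im,C,st=shot("wrist","w7"); print(st["time"],st["position"],st["grip_width"])
hsv=cv2.cvtColor(im,cv2.COLOR_BGR2HSV); m=((hsv[...,0]<6)|(hsv[...,0]>174))&(hsv[...,1]>150)&(hsv[...,2]>60)
m[:110]=0
n,l,s,c=cv2.connectedComponentsWithStats(m.astype(np.uint8)); k=1+np.argmax(s[1:,4]); ys,xs=np.nonzero(l==k)
b=cv2.boxPoints(cv2.minAreaRect(np.c_[xs,ys].astype(np.float32)))
W=np.array([ray(C,u,.087) for u in b]);print(s[k],W,W.mean(0))
E
```

```text
44.525 [ 0.4884 -0.3429  0.2884] 0.9988260860102641
[ 313  154   18   77 1299] [[ 0.5236 -0.3435  0.087 ]
 [ 0.5207 -0.3576  0.087 ]
 [ 0.4541 -0.3444  0.087 ]
 [ 0.4572 -0.3294  0.087 ]] [ 0.4889 -0.3437  0.087 ]
```

The wrench stands upright in the stand at (0.489, −0.344), with the same size in the image as at the start. Handing in.

```bash
python3 -c "
from bench import ctrl
print(ctrl.close_job())"
```

```text
the job is handed in; nothing more can be done
None
```

I closed the press in two diagonal passes (a and c, then b and d), put the wrench back upright in its stand and handed the job in at about 44.5 s. All four screws bit at their stops: I read 0.27–0.30 N m on a, b and d, and 0.23 on c before a last 1.5° I did not read. No verdict came back.

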